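Open the cement jar in its bench holder

TASK

Stand the white cement jar in the square wooden holder, carrying it by its body and never lifting it by the red cap, and let go of it. Then unscrew the cap anticlockwise, hand over hand, until you feel that the thread has let go, lift it clear without pulling the jar out of the holder, and set it down gently, right way up, in the round steel dish. Leave the jar standing upright and open in the holder, and do not disturb the other things on the bench.

Things in the scene. Friction and masses are not known exactly. Their poses are not given: they have to be found in the camera images.
- jar: White square cement jar, loose, upright, 0.4 to 0.75 kg. Body 64 x 64 mm, 78 mm high, four flat upright sides with blue labels; flat shoulder at 78 mm. Grip across two opposite sides, within 25 mm below the shoulder. On the shoulder a centred round threaded neck, 26 mm high, 42 mm wide. Origin: centre of the underside; z up, x and y square to the sides.
- cap: Red screw cap on the jar's neck, loose, 60 g. Twelve-sided, 50 mm across flats, 27 mm high, white stripe on top. Screwed home its lower edge is about 2 mm above the jar's shoulder, its top about 107 mm above the jar's underside. Origin: centre of its lower edge; z up through the top.
- jar_mouth (a point): Centre of the top of the jar's neck, 104 mm above its underside, under the cap. Right-hand thread, 8 mm rise per turn: anticlockwise from above loosens and the cap climbs, turning easily, with 2 mm of play. It lets go 1.2 to 1.5 turns from home; more turning does no harm. Until then an upward pull acts on the jar, held only by its weight (4 to 7 N); after, only the cap's 0.6 N.
- holder: Fixed square wooden holder that keeps the jar from turning: base 112 x 112 x 8 mm, on it a square wall 10 mm thick whose top is 38 mm above the bench; opening 76 x 76 mm, so the jar has 6 mm to spare on every side and stands on the floor at 8 mm. Origin: centre of the base's underside; z up, x and y square to the walls. The jar may stand in it at any quarter turn.
- dish: Fixed round steel dish, 148 mm across, flat floor 134 mm across at 4 mm above the bench, rim 9 mm high. Origin: centre of its underside, z up.
- hammer: Hammer, 240 mm, lying on the bench; leave it alone. Origin: on its underside.
- awl: Awl with a wooden handle, 150 mm, lying; leave it alone. Origin: on its underside.
- scissors: Scissors with red handles, 190 mm, lying; leave them alone. Origin: on its underside.
- nail_tin: Round tin with a yellow label, 68 mm across, 50 mm high; leave it alone. Origin: on its underside.
- thread_spool: Yellow thread spool, 48 mm across, 60 mm high; leave it alone. Origin: on its underside.
- sole_stack: Stack of three black shoe soles, 290 mm long, 27 mm high; leave it alone. Origin: on its underside.
- shoe_last: Wooden shoe last, 230 mm long, 88 mm high at the heel; leave it alone. Origin: on its underside.
Mind the look-alikes: they are no part of the job. Of the things that look like the jar, the larger one is meant.

How it is judged:
On the way, in this order (a step that is already met when the one before it is completed fails the run):
1. the jar stands upright in the holder, let go, its cap still screwed on (horizontal distance between jar and holder below 0.01 m and height (world z) of jar below 0.012 m and angle between jar's own z axis and vertical below 0.08 rad and contact force between the fingers and jar below 0.3 N and contact force between the fingers and cap below 0.3 N and z of cap in the frame of jar below 0.088 m), for 0.2 s.
2. the cap is off the thread and lifted clear above the neck, the jar still in the holder (z of cap in the frame of jar above 0.115 m and horizontal distance between jar and holder below 0.01 m and height (world z) of jar below 0.012 m and angle between jar's own z axis and vertical below 0.08 rad), for 0.05 s.
At the end, for the whole second after the job is handed in: The jar stands upright on the holder's floor (within 10 mm of its centre, under 5 degrees of tilt), and the cap lies right way up on the dish's floor (within 45 mm of its centre, under 6 degrees of tilt), both released and at rest (horizontal distance between jar and holder below 0.01 m and height (world z) of jar below 0.012 m and angle between jar's own z axis and vertical below 0.08 rad and horizontal distance between cap and dish below 0.045 m and height (world z) of cap below 0.01 m and angle between cap's own z axis and vertical below 0.1 rad and contact force between the fingers and jar below 0.3 N and contact force between the fingers and cap below 0.3 N and linear speed of each of cap, jar below 0.03 m/s); the robot touches nothing.
It fails at once if the jar is lifted by its cap (cap held while the jar is more than 20 mm above the bench) (height (world z) of jar above 0.02 m and contact force between the fingers and cap above 2 N).
It fails at once if the jar is tipped by more than 35 degrees (angle between jar's own z axis and vertical above 0.6 rad).
It fails at once if the jar is dropped into the holder (faster than 0.5 m/s just above its floor) (horizontal distance between jar and holder below 0.03 m and height (world z) of jar below 0.03 m and linear speed of jar above 0.5 m/s).
It fails at once if the cap is dropped into the dish (faster than 0.5 m/s just above its floor) (horizontal distance between cap and dish below 0.08 m and height (world z) of cap below 0.03 m and linear speed of cap above 0.5 m/s).
It fails at once if another thing on the bench is moved by more than 30 mm (distance of any of hammer, awl, scissors, nail_tin, thread_spool, sole_stack, shoe_last from where it was at the start of the episode above 0.03 m).
It also fails if it takes over 72 s, if anything falls off the work surface, if the arm or the gripper's body presses on something with over 40 N, if the wrist force passes 120 N, or if a joint passes its speed limit or range.

ROBOT

A 7-joint arm with a two-finger parallel gripper is mounted at the origin on the work surface. World frame = base frame: x ahead of the robot, y to its left, z up, the work surface at z = 0. Lengths are in m, angles in rad, forces in N, time in s.
With the tool pointing down it reaches from about 0.4 to 0.875 m from the base axis. Payload 19.3 kg.
Tool frame: the origin (TCP) lies at the very end of the fingers, on their centre line; the grasp point (between the pads) lies 19 mm behind it; z points along the fingers, y is the line along which they close (so a half turn about z gives the same grasp; the last joint's range is limited). The gripper opens to 85 mm and grips with 20 to 120 N. Pads are 22 mm wide; open, the fingers measure 114 mm over their backs; the gripper's body (76 mm by 85 mm) begins 54 mm behind the grasp point. The pads swing forward as they close: fully open they stand 13 mm farther back than shut.
Start: joints at [1.114, 0.521, -0.036, 1.599, 0.021, 1.021, -0.113], TCP at [0.236, -0.579, 0.231] pointing down, gripper open.
Joint ranges: [-2.91, 2.91], [-0.3, 2.13], [-1.5, 1.42], [0.17, 2.43], [-1.26, 4.41], [0.16, 1.93], [-2.52, 2.52]. Speed limits (rad/s): [1.89, 1.89, 2.39, 2.39, 3.01, 3.01, 3.01].

INTERFACE

Orientations are given as [roll, pitch, yaw] about the fixed x, y, z axes, in that order (R = Rz(yaw) Ry(pitch) Rx(roll)).
In Python, from workcell import bot gives the robot as it stands.
- The arm moves only by the tool jog_arm, never from a script. Its argument "motion" is a list of rows, each a list of 5 numbers: the shift along the tool's x, y, z scaled (see below), then the turn about the tool's z scaled (see below), then the opening, from 0 (shut) to 1 (fully open). A call has 1 to 12 rows; each row shifts and turns the commanded pose from where the row before left it, along the tool's axes as they then stand; what a row does not reach is not made up. The controller multiplies each number of a shift by 30 mm and each number of a turn by 0.08 rad. A row lasts 1/10 s, in which the tool goes at most 50 mm and 8.59 degrees, less where a joint would pass 70% of its speed; a pose out of reach is approached as far as the arm can. A call with a number of a shift or a turn outside -1 to 1 is refused whole. A call with a gripper value outside its range is refused whole. The fingers move at their own pace and stop on an object; "newtons" is the grip in N (left out, the last holds). Time passes only in rows, so rows that do not move let the fingers close. It gives the time, the measured TCP pose, the force, the opening and the grip force at its end, in the units of the state.
- bot.observe(): the state, without advancing time (a new reading comes with each control period).
- bot.grab_frame(name): name is "side" or "top" or "wrist"; returns a dict with "pixels" (420x560x3 uint8, red, green, blue), "fovy" (degrees; the focal length in pixels is half the picture's height over the tangent of half this angle, whatever the lens; pixels are square), "cx", "cy" (the principal point, pixels), "k1" (the pictures are not rectified: a ray, as slopes to the right and down, at radius r is drawn at 1 + k1 r^2 times it, then the intrinsics apply), "rvec" (rotation vector, rad) and "tvec" (3), from world to camera coordinates, as OpenCV has them; the wrist camera has in their place "mount" (4x4, takes a point from camera to tool coordinates, whose origin is the TCP and whose axes are the flange's). Camera axes: x right, y down, z forward; pixel columns grow to the right and rows downward; lengths in m; the calibration is good to about 2 mm. A picture is of the moment at which its call begins: read the wrist's pose just before it. There is no depth.
- bot.job_done(): hands the job in; it is judged then, once.
The state is a dict: "clock": time; "qpos": joint angles; "qd": joint speeds; "joint_efforts": joint torques, N m; "position": TCP position; "tool_rot": TCP orientation; "force": force on the tool from outside, world axes, zero at the start; "moment": the same for the moment, N m; "grip_width": finger opening in m; "finger_force": force on a finger pad.
Only numpy, scipy, OpenCV 4.12 (cv2) and the standard library are available. Lean on these libraries where they do the work, as an engineer would, in place of code of your own. Each camera call takes 0.05 s, during which the arm holds its last target. There are 200 camera calls.

## Working session

There is one attempt and no reset: what is moved stays moved. The work goes in short steps, Python scripts to look and compute and a tool call to move; the robot and the scene stay as the last step left them, time stands still between calls to the robot, and variables do not carry over. Pictures are saved under pics/ and viewed, at most 14 in all, crops included, and the job is handed in when it is done.

Besides the shell and the picture viewer there is one more tool, called by a JSON object that holds its "op" and its "data". jog_arm: Moves the arm, as the interface text tells. Shifts and turns lie within -1 to 1; 1 stands for 30 mm of shift or 0.08 rad of turn. Its arguments: {"type":"object","properties":{"motion":{"type":"array","items":{"type":"array","items":{"type":"number"}}},"newtons":{"type":"number"}},"required":["motion"]}

```bash
ls; mkdir -p pics; cat > h.py <<'E'
import numpy as np, cv2
from workcell import bot
from scipy.spatial.transform import Rotation as R
def K(f):
    h,w=f["pixels"].shape[:2]; fl=h/2/np.tan(np.radians(f["fovy"])/2)
    return np.array([[fl,0,f["cx"]],[0,fl,f["cy"]],[0,0,1.]]), np.array([f["k1"],0,0,0,0.])
def ext(f,st=None):
    if "rvec" in f:
        Rm=cv2.Rodrigues(np.array(f["rvec"],float))[0]; t=np.array(f["tvec"],float).ravel()
        return Rm.T, -Rm.T@t
    T=np.eye(4); T[:3,:3]=R.from_euler("xyz",st["tool_rot"]).as_matrix(); T[:3,3]=st["position"]
    M=T@np.array(f["mount"]); return M[:3,:3],M[:3,3]
def onplane(f,px,z,st=None):
    k,d=K(f); C,o=ext(f,st)
    u=cv2.undistortPoints(np.array(px,float).reshape(-1,1,2),k,d).reshape(-1,2)
    r=np.c_[u,np.ones(len(u))]@C.T
    return o+r*((z-o[2])/r[:,2])[:,None]
def save(n,im): cv2.imwrite("pics/"+n+".png",cv2.cvtColor(im,cv2.COLOR_RGB2BGR))
E
python3 - <<'E'
from h import *
import pickle
print(bot.observe())
F={n:bot.grab_frame(n) for n in("top","side")}
pickle.dump(F,open("f0.pkl","wb"))
for n in F:
    save(n+"0",F[n]["pixels"]); print(n,{k:v for k,v in F[n].items() if k!="pixels"},ext(F[n])[1])
E
```

```text
pics
{'clock': 0.0, 'qpos': array([ 1.11382564,  0.52202918, -0.03633617,  1.6000055 ,  0.0212431 ,
        1.02104277, -0.11280192]), 'qd': array([-0.00198055, -0.00055201,  0.00037149, -0.0013382 , -0.00128674,
       -0.00262496,  0.00125123]), 'joint_efforts': array([-2.20046513e-04, -9.27111769e+01,  1.98063187e+00, -3.69933450e+01,
        1.79886434e-02,  8.05425108e-03,  5.67776840e-05]), 'position': array([ 0.23558974, -0.57855112,  0.23071707]), 'tool_rot': array([-3.14049929e+00,  1.08506511e-04,  3.86788945e-01]), 'force': array([0.62884674, 0.01738811, 0.44022084]), 'moment': array([ 0.03097682, -0.00682272, -0.07286788]), 'finger_force': 0.0, 'grip_width': 0.08558275008422574}
top {'fovy': 52.849740724448814, 'cx': 279.79205293113546, 'cy': 212.5893934825164, 'k1': -0.030800514687894555, 'rvec': array([ 2.15806425, -2.138577  ,  0.16534668]), 'tvec': array([0.00746279, 0.57009623, 1.14175198])} [0.39686116 0.01995332 1.21275145]
side {'fovy': 55.90684032943467, 'cx': 278.49362524564066, 'cy': 209.49587231835793, 'k1': 0.001292745889685275, 'rvec': array([ 0.22666716, -2.846755  ,  1.17847235]), 'tvec': array([0.57636133, 0.13355431, 1.03275281])} [0.477314   0.71766451 0.82081452]
```

View pics/top0.png

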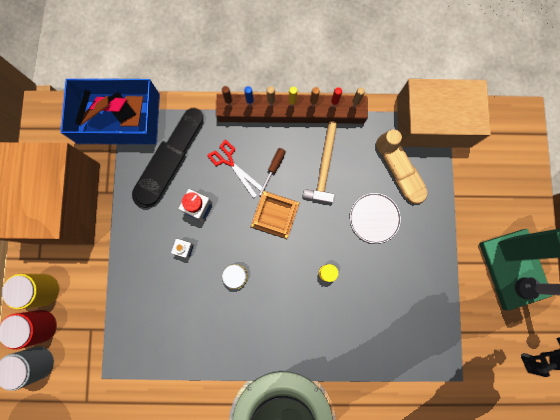

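View pics/side0.png

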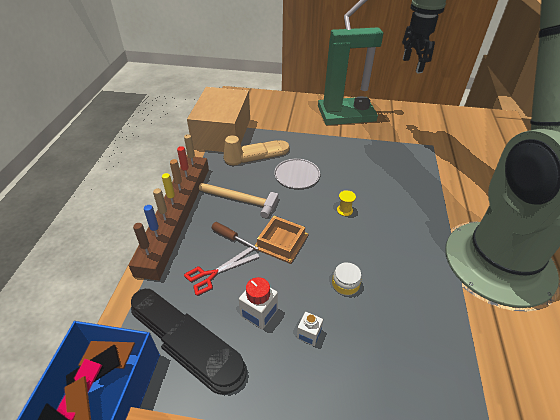

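The top view shows two jar-like things. The larger white jar with the red cap is at about (193,204), and a small white bottle with an orange cap is at (182,248). The large one with the red twelve-sided cap fits the description. The holder is at (275,214), the dish at (375,218) and the hammer head at (318,197). I'll measure these and confirm with a crop.

```bash
python3 - <<'E'
from h import *
import pickle
F=pickle.load(open("f0.pkl","rb"))
f=F["top"]; im=f["pixels"]; g=F["side"]
a=cv2.resize(im[170:280,150:260],(500,500),interpolation=cv2.INTER_CUBIC)
hsv=cv2.cvtColor(im,cv2.COLOR_RGB2HSV)
def comp(m,box):
    M=np.zeros_like(m); x0,y0,x1,y1=box; M[y0:y1,x0:x1]=m[y0:y1,x0:x1]
    c=max(cv2.findContours(M,cv2.RETR_EXTERNAL,cv2.CHAIN_APPROX_NONE)[0],key=cv2.contourArea); return c
red=((hsv[...,0]<8)|(hsv[...,0]>172))&(hsv[...,1]>130)&(hsv[...,2]>90)
c=comp(red.astype(np.uint8),(175,185,212,225)); (p,r)=cv2.minEnclosingCircle(c)
print("cap px",p,r,onplane(f,p,.107))
e=[(p[0]-r,p[1]),(p[0]+r,p[1])];q=onplane(f,e,.107);print("cap dia",np.linalg.norm(q[0]-q[1]))
# jar shoulder+: white/bright in box
wh=((hsv[...,2]>150)&(hsv[...,1]<70))|red
c=comp(wh.astype(np.uint8),(172,180,216,225)); h=cv2.convexHull(c)
rr=cv2.minAreaRect(h); b=cv2.boxPoints(rr); print("jar box",b.tolist()); print(onplane(f,b,.078))
# holder
wd=((hsv[...,0]>5)&(hsv[...,0]<25)&(hsv[...,1]>90)&(hsv[...,2]>70))
c=comp(wd.astype(np.uint8),(240,185,310,245)); rr=cv2.minAreaRect(c); b=cv2.boxPoints(rr)
for z in(.008,.038):
    w=onplane(f,b,z); print("holder",z,w.round(4).tolist(),w.mean(0),[np.linalg.norm(w[i]-w[i-1]) for i in range(4)],np.degrees(np.arctan2(*(w[1]-w[0])[1::-1])))
gr=((hsv[...,1]<40)&(hsv[...,2]>120))
c=comp(gr.astype(np.uint8),(340,185,408,250)); el=cv2.fitEllipse(c);print("dish",el,onplane(f,el[0],.009))
e=[(el[0][0]-el[1][0]/2,el[0][1]),(el[0][0]+el[1][0]/2,el[0][1])];q=onplane(f,e,.009);print("dia",np.linalg.norm(q[0]-q[1]))
# holder crop too
bb=cv2.resize(im[185:245,240:300],(400,400),interpolation=cv2.INTER_CUBIC)
s=cv2.resize(g["pixels"][265:335,225:295],(400,400),interpolation=cv2.INTER_CUBIC)
save("crop1",np.hstack([cv2.resize(a,(400,400)),s]))
# side check of cap
hs=cv2.cvtColor(g["pixels"],cv2.COLOR_RGB2HSV); red=((hs[...,0]<8)|(hs[...,0]>172))&(hs[...,1]>130)&(hs[...,2]>90)
c=comp(red.astype(np.uint8),(235,265,285,315)); p,r=cv2.minEnclosingCircle(c); print("side cap",p,r,onplane(g,p,.095))
E
```

```text
cap px (191.10000610351562, 202.06666564941406) 10.113506317138672 [[0.58634176 0.2486983  0.107     ]]
cap dia 0.05375356107926468
jar box [[175.89999389648438, 210.29998779296875], [188.89999389648438, 171.29998779296875], [219.5, 181.5], [206.5, 220.5]]
[[0.56823268 0.29515376 0.078     ]
 [0.67721885 0.26420326 0.078     ]
 [0.64929053 0.17900724 0.078     ]
 [0.54111557 0.21100194 0.078     ]]
holder 0.008 [[0.5345, 0.0978, 0.008], [0.6417, 0.0644, 0.008], [0.6062, -0.0438, 0.008], [0.4998, -0.0091, 0.008]] [0.57056034 0.0273271  0.008     ] [np.float64(0.11235638916926315), np.float64(0.11235619356340786), np.float64(0.11382628877451535), np.float64(0.1119283111050333)] -17.29632938731367
holder 0.038 [[0.531, 0.0959, 0.038], [0.6356, 0.0633, 0.038], [0.601, -0.0422, 0.038], [0.4973, -0.0084, 0.038]] [0.56623498 0.02714348 0.038     ] [np.float64(0.10955855757010026), np.float64(0.10955836683510509), np.float64(0.11099185461457624), np.float64(0.10914113924977871)] -17.29632938731366
dish ((372.17694091796875, 218.1644744873047), (72.58694458007812, 78.80449676513672), 119.93533325195312) [[ 0.56118434 -0.25405429  0.009     ]]
dia 0.2102951043456554
side cap (257.5, 290.0) 13.313627243041992 [[0.59063412 0.2504364  0.095     ]]
```

View pics/crop1.png

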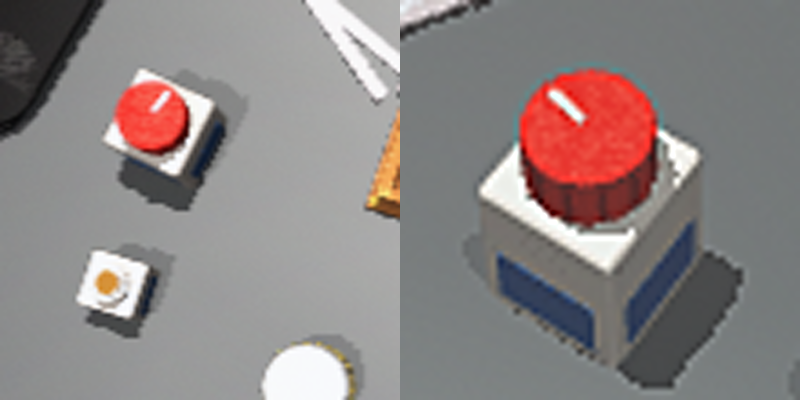

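The crop confirms it: the large jar has a twelve-sided red cap with a white stripe and blue labels, and its shoulder corners in the crop are at (103,140), (143,68), (218,107) and (178,178).

```bash
cat >> h.py <<'E'
def togo(p,yaw=None,st=None):
    st=st or bot.observe(); Rm=R.from_euler("xyz",st["tool_rot"]).as_matrix()
    d=Rm.T@(np.array(p)-st["position"])/.03
    t=None if yaw is None else -((yaw-st["tool_rot"][2]+np.pi)%(2*np.pi)-np.pi)/.08
    print("shift units",d.round(2),"turn units",t,"q7",st["qpos"][6].round(3),"yaw",st["tool_rot"][2].round(3),"pos",st["position"].round(4))
E
python3 - <<'E'
from h import *
import pickle
F=pickle.load(open("f0.pkl","rb")); f=F["top"]
c=np.array([(103,140),(143,68),(218,107),(178,178)])*110/400+[150,170]
w=onplane(f,c,.078);print(w,w.mean(0))
for i in range(4): d=w[i]-w[i-1];print(np.linalg.norm(d),np.degrees(np.arctan2(d[1],d[0])))
im=f["pixels"];gray=cv2.cvtColor(im,cv2.COLOR_RGB2GRAY)
c=onplane(f,[(375,218)],.009)[0];print("dish",c, onplane(f,[(349.5,218),(400.5,218),(375,193),(375,243)],.009))
togo([.586,.249,.26],np.radians(-29))
togo([.586,.249,.26],np.radians(61))
E
```

```text
[[0.57324419 0.28877047 0.078     ]
 [0.62837493 0.26103606 0.078     ]
 [0.59910548 0.20355796 0.078     ]
 [0.54514685 0.23159996 0.078     ]] [0.58646786 0.24624111 0.078     ]
0.06370186244768321 63.82746565316164
0.06171382561806761 -26.705416413826512
0.06450142065082194 -116.98645952451761
0.06081026833096509 152.53934869622157
dish [ 0.56173941 -0.26224399  0.009     ] [[ 0.56104779 -0.18847442  0.009     ]
 [ 0.56242982 -0.33626908  0.009     ]
 [ 0.63514183 -0.26406142  0.009     ]
 [ 0.48960189 -0.26051714  0.009     ]]
shift units [ 21.22 -21.14  -0.95] turn units 11.16239281841575 q7 -0.113 yaw 0.387 pos [ 0.2357 -0.5785  0.2308]
shift units [ 21.22 -21.14  -0.95] turn units -8.472561266520456 q7 -0.113 yaw 0.387 pos [ 0.2357 -0.5785  0.2308]
```

{"op": "jog_arm", "data": {"motion": [[0.9,-0.9,-0.2,0,1],[0.9,-0.9,-0.2,0,1],[0.9,-0.9,-0.2,0,1],[0.9,-0.9,-0.2,0,1],[0.9,-0.9,-0.2,0,1],[0.9,-0.9,0,0,1],[0.9,-0.9,0,0,1],[0.9,-0.9,0,0,1],[0.9,-0.9,0,0,1],[0.9,-0.9,0,0,1],[0.9,-0.9,0,0,1],[0.9,-0.9,0,0,1]]}}

```text
clock: 1.3
position: [0.4138, -0.1551, 0.2613]
tool_rot: [3.142, 0.0, 0.387]
force: [1.1, -1.6, -0.9]
grip_width: 0.0853
finger_force: 0.0
```

{"op": "jog_arm", "data": {"motion": [[0.9,-0.9,0,0,1],[0.9,-0.9,0,0,1],[0.9,-0.9,0,0,1],[0.9,-0.9,0,0,1],[0.9,-0.9,0,0,1],[0.9,-0.9,0,0,1],[0.9,-0.9,0,0,1],[0.9,-0.9,0,0,1],[0,0,0,-1,1],[0,0,0,-1,1],[0,0,0,-1,1],[0,0,0,-1,1]]}}

```text
clock: 2.5
position: [0.532, 0.125, 0.261]
tool_rot: [-3.141, 0.001, 0.71]
force: [-0.1, -0.4, -0.5]
grip_width: 0.0855
finger_force: 0.0
```

```bash
python3 - <<'E'
from h import *
togo([.586,.247,.26],np.radians(63.2))
E
```

```text
shift units [ 4.02 -1.91  0.03] turn units -4.910328121879942 q7 -1.387 yaw 0.71 pos [0.532 0.125 0.261]
```

{"op": "jog_arm", "data": {"motion": [[1,-0.4,0,0,1],[1,-0.5,0,0,1],[1,-0.5,0,0,1],[1,-0.5,0,0,1],[0,0,0,-1,1],[0,0,0,-1,1],[0,0,0,-1,1],[0,0,0,-1,1],[0,0,0,-0.9,1],[0,0,0,0,1]]}}

```text
clock: 3.5
position: [0.5863, 0.2461, 0.2609]
tool_rot: [-3.141, 0.0, 1.1]
force: [-0.6, -0.3, 0.4]
grip_width: 0.0855
finger_force: 0.0
```

```bash
python3 - <<'E'
from h import *
import pickle
st=bot.observe(); f=bot.grab_frame("wrist"); pickle.dump((st,f),open("w1.pkl","wb")); save("w1",f["pixels"])
print(ext(f,st)[1],{k:f[k] for k in("fovy","cx","cy")}); togo([.586,.247,.26],np.radians(63.2))
E
```

```text
[0.6227339  0.31670475 0.40363065] {'fovy': 66.7100733225246, 'cx': 283.2648415673855, 'cy': 204.4775872917165}
shift units [ 0.02 -0.02  0.03] turn units -0.07400407894797012 q7 -1.212 yaw 1.097 pos [0.5863 0.2461 0.261 ]
```

View pics/w1.png

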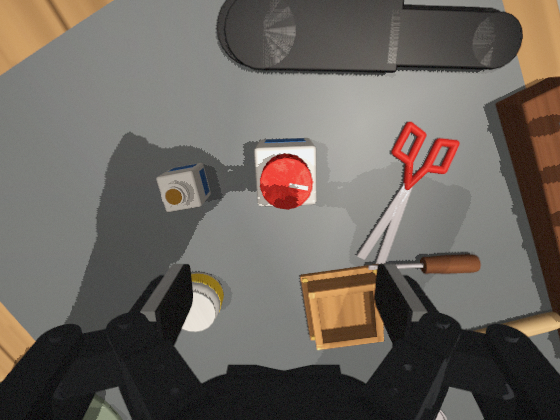

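The wrist view shows the jar's shoulder square at about x 256–317 and y 147–207, nearly aligned with the fingers. The cap is at (286,181) and the holder at (345,308). I'll refine the jar and holder positions.

```bash
python3 - <<'E'
from h import *
import pickle
st,f=pickle.load(open("w1.pkl","rb")); im=f["pixels"]; hsv=cv2.cvtColor(im,cv2.COLOR_RGB2HSV)
def rect(m,box,z,n,e=None):
    M=np.zeros(m.shape,np.uint8); x0,y0,x1,y1=box; M[y0:y1,x0:x1]=m[y0:y1,x0:x1]
    M=cv2.morphologyEx(M,cv2.MORPH_OPEN,np.ones((3,3)))
    c=max(cv2.findContours(M,cv2.RETR_EXTERNAL,cv2.CHAIN_APPROX_NONE)[0],key=cv2.contourArea)
    b=cv2.boxPoints(cv2.minAreaRect(c)); w=onplane(f,b,z,st); d=w-np.roll(w,1,0)
    print(n,b.round(1).tolist(),"ctr",w.mean(0).round(4),"sides",np.linalg.norm(d,axis=1).round(4),"ang",np.degrees(np.arctan2(d[:,1],d[:,0])).round(1))
h,s,v=hsv[...,0],hsv[...,1],hsv[...,2]
red=((h<8)|(h>172))&(s>130)&(v>80)
print("hsv shoulder",hsv[155,265],hsv[200,312],"face",hsv[142,270])
rect(((s<60)&(v>170))|red,(245,144,330,215),.078,"jar")
wd=(h>5)&(h<25)&(s>90)&(v>90)
for z in(.008,.038): rect(wd,(297,262,386,355),z,"holder%g"%z)
M=np.zeros(red.shape,np.uint8);M[140:215,245:330]=red[140:215,245:330]
c=max(cv2.findContours(M,0,1)[0],key=cv2.contourArea);p,r=cv2.minEnclosingCircle(c);print("cap",p,r,onplane(f,p,.107,st))
E
```

```text
hsv shoulder [ 40   3 241] [ 20  16 235] face [106 148 140]
jar [[255.0, 146.0], [315.0, 146.0], [315.0, 208.0], [255.0, 208.0]] ctr [0.5892 0.2476 0.078 ] sides [0.0664 0.0608 0.0664 0.0647] ang [  61.5  -26.9 -115.2  153.1]
holder0.008 [[299.20001220703125, 274.6000061035156], [375.20001220703125, 264.0], [385.79998779296875, 340.70001220703125], [309.8999938964844, 351.20001220703125]] ctr [0.5681 0.0183 0.008 ] sides [0.1359 0.1068 0.1346 0.1172] ang [  70.9  -18.1 -104.7  162.7]
holder0.038 [[299.20001220703125, 274.6000061035156], [375.20001220703125, 264.0], [385.79998779296875, 340.70001220703125], [309.8999938964844, 351.20001220703125]] ctr [0.5722 0.0409 0.038 ] sides [0.1256 0.0987 0.1244 0.1083] ang [  70.9  -18.1 -104.7  162.7]
cap (285.9334411621094, 181.20126342773438) 27.64513397216797 [[0.59149936 0.2504809  0.107     ]]
```

```bash
python3 - <<'E'
from h import *
togo([.5885,.248,.044],np.radians(63.1))
E
```

```text
shift units [0.09 0.04 7.23] turn units -0.05218746329804236 q7 -1.212 yaw 1.097 pos [0.5863 0.2461 0.261 ]
```

{"op": "jog_arm", "data": {"motion": [[0.1,0.04,0.9,0,1],[0,0,1,0,1],[0,0,1,0,1],[0,0,1,0,1],[0,0,0.8,0,1],[0,0,0.5,0,1],[0,0,0.5,0,1],[0,0,0.5,0,1],[0,0,0.5,0,1],[0,0,0.5,0,1],[0,0,0,0,1]]}}

```text
clock: 4.65
position: [0.5879, 0.2479, 0.0432]
tool_rot: [-3.14, 0.002, 1.099]
force: [-0.9, 0.5, -0.3]
grip_width: 0.0856
finger_force: 0.0
```

{"op": "jog_arm", "data": {"motion": [[0,0,0,0,0.4],[0,0,0,0,0.4],[0,0,0,0,0.4],[0,0,0,0,0.4],[0,0,0,0,0.4],[0,0,0,0,0.4]], "newtons": 45}}

```text
clock: 5.25
position: [0.5894, 0.2486, 0.0462]
tool_rot: [3.141, -0.001, 1.099]
force: [0.1, -2.1, 7.7]
grip_width: 0.0633
finger_force: 51.1
```

{"op": "jog_arm", "data": {"motion": [[0,0,-0.3,0,0.4],[0,0,-0.5,0,0.4],[0,0,-0.6,0,0.4],[0,0,-0.6,0,0.4],[0,0,-0.5,0,0.4],[0,0,0,0,0.4]]}}

```text
clock: 5.85
position: [0.5898, 0.2489, 0.123]
tool_rot: [3.139, -0.003, 1.099]
force: [0.9, 0.4, -6.2]
grip_width: 0.0635
finger_force: 51.3
```

```bash
python3 - <<'E'
from h import *
st=bot.observe(); f=bot.grab_frame("wrist"); save("w2",f["pixels"]); import pickle; pickle.dump((st,f),open("w2.pkl","wb"))
g=bot.grab_frame("side"); pickle.dump(g,open("s2.pkl","wb"))
save("c2",np.hstack([cv2.resize(f["pixels"][100:420],(400,300)),cv2.resize(g["pixels"][180:360,180:420],(400,300))]))
print(st["force"],st["grip_width"]); togo([.568,.027,.115],np.radians(72.7))
E
```

```text
[ 0.91372875  0.35875478 -6.21897013] 0.06352687818744335
shift units [-6.88  2.74  0.18] turn units -2.1276990824399653 q7 -1.291 yaw 1.099 pos [0.5888 0.2482 0.1204]
```

View pics/c2.png

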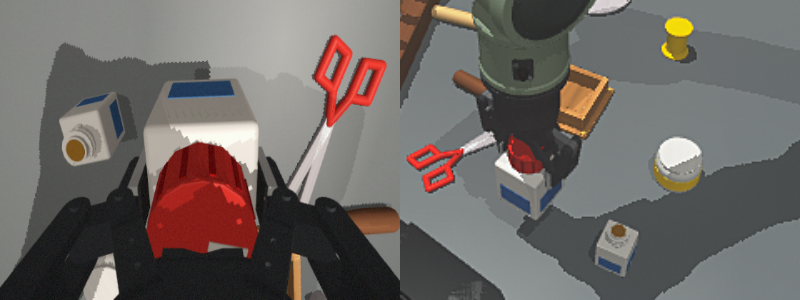

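The jar is lifted level and gripped by its body, at about 6.5 N. Now a closer look at the holder in both views.

```bash
python3 - <<'E'
from h import *
import pickle
F=pickle.load(open("f0.pkl","rb"))
a=F["top"]["pixels"][185:245,245:305]; b=F["side"]["pixels"][205:265,250:310]
save("hold",np.hstack([cv2.resize(x,(400,400),interpolation=cv2.INTER_CUBIC) for x in(a,b)]))
E
```

```text
(no output)
```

View pics/hold.png

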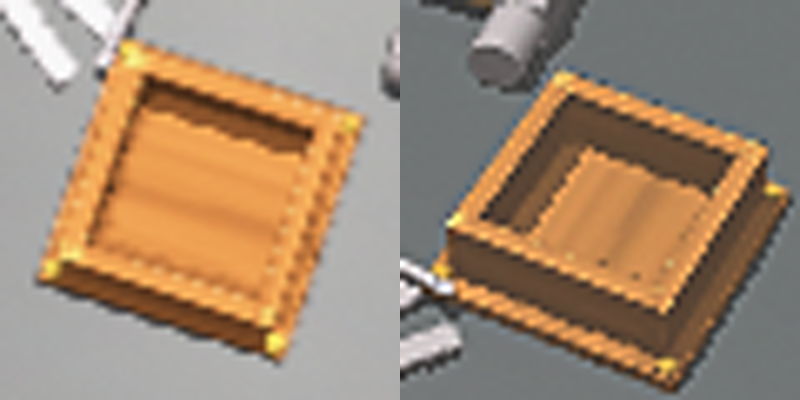

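The holder crops show the wall's top corners in the side crop at (163,75), (368,148), (265,310) and (50,222). In the top crop the base's front corners are at (40,280) and (280,358), and the wall's inner corners at (148,78), (318,130), (262,300) and (90,240).

```bash
python3 - <<'E'
from h import *
import pickle
F=pickle.load(open("f0.pkl","rb"))
def q(n,f,c,o,z):
    w=onplane(f,np.array(c)*.15+o-.5+.075,z); d=w-np.roll(w,1,0)
    print(n,w.mean(0).round(4),np.linalg.norm(d,axis=1).round(4),np.degrees(np.arctan2(d[:,1],d[:,0])).round(1))
q("side outer",F["side"],[(163,75),(368,148),(265,310),(50,222)],[250,205],.038)
q("top inner",F["top"],[(148,78),(318,130),(262,300),(90,240)],[245,185],.038)
q("top base",F["top"],[(127,42),(367,118),(280,358),(40,280)],[245,185],.008)
togo([.5695,.0275,.12],np.radians(72.5))
E
```

```text
side outer [0.5717 0.0285 0.038 ] [0.0913 0.092  0.094  0.0939] [-109.6  163.    71.7  -18.7]
top inner [0.5705 0.0254 0.038 ] [0.0733 0.0753 0.0761 0.0765] [ -18.7 -106.7  162.3   71.2]
top base [0.5697 0.0259 0.008 ] [0.1106 0.1096 0.1111 0.1085] [ -19.  -107.3  160.5   72.5]
shift units [-6.85  2.77  0.01] turn units -2.0840658511401045 q7 -1.291 yaw 1.099 pos [0.5888 0.2482 0.1204]
```

{"op": "jog_arm", "data": {"motion": [[-0.5,0.2,0,0,0.4],[-0.9,0.36,0,0,0.4],[-1,0.4,0,0,0.4],[-1,0.4,0,0,0.4],[-1,0.4,0,0,0.4],[-1,0.4,0,0,0.4],[-0.9,0.36,0,0,0.4],[-0.6,0.24,0,0,0.4],[0,0,0,-1,0.4],[0,0,0,-1,0.4],[0,0,0,0,0.4]]}}

```text
clock: 7.05
position: [0.5678, 0.0256, 0.1195]
tool_rot: [-3.14, 0.0, 1.26]
force: [-1.1, 0.3, -5.0]
grip_width: 0.0636
finger_force: 51.2
```

```bash
python3 - <<'E'
from h import *
import pickle
togo([.570,.026,.06],np.radians(72.2)); F={n:bot.grab_frame(n) for n in("top","side","wrist")}
save("c3",np.hstack([cv2.resize(F["side"]["pixels"][140:290,210:360],(400,400)),cv2.resize(F["wrist"]["pixels"],(400,400))]))
E
```

```text
shift units [0.04 0.07 1.98] turn units -0.007092614416948084 q7 -0.84 yaw 1.26 pos [0.5678 0.0256 0.1195]
```

View pics/c3.png

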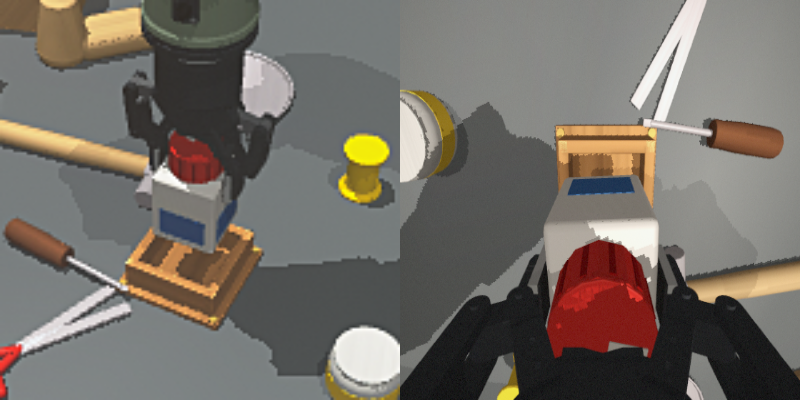

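The jar hangs upright just above the holder, its sides square to it and centred within a few mm. I'll lower it.

{"op": "jog_arm", "data": {"motion": [[0.04,0.07,0.2,0,0.4],[0,0,0.4,0,0.4],[0,0,0.4,0,0.4],[0,0,0.3,0,0.4],[0,0,0.3,0,0.4],[0,0,0.2,0,0.4],[0,0,0.1,0,0.4],[0,0,0.1,0,0.4],[0,0,0,0,0.4]]}}

```text
clock: 8.1
position: [0.5708, 0.0268, 0.0602]
tool_rot: [-3.142, 0.0, 1.259]
force: [-0.1, 0.5, -5.4]
grip_width: 0.0633
finger_force: 51.2
```

{"op": "jog_arm", "data": {"motion": [[0,0,0.1,0,0.4],[0,0,0.07,0,0.4],[0,0,0.07,0,0.4],[0,0,0,0,0.4]]}}

```text
clock: 8.5
position: [0.571, 0.0268, 0.0542]
tool_rot: [3.141, 0.0, 1.259]
force: [-8.0, -1.8, 19.4]
grip_width: 0.0633
finger_force: 53.7
```

{"op": "jog_arm", "data": {"motion": [[0,0,-0.05,0,1],[0,0,0,0,1],[0,0,0,0,1],[0,0,0,0,1],[0,0,-0.3,0,1],[0,0,-0.7,0,1],[0,0,-1,0,1],[0,0,-1,0,1],[0,0,-0.5,0,1],[0,0,0,0,1]]}}

```text
clock: 9.5
position: [0.5718, 0.0269, 0.1619]
tool_rot: [3.138, -0.001, 1.258]
force: [0.6, -0.5, -0.0]
grip_width: 0.0853
finger_force: 0.0
```

```bash
python3 - <<'E'
from h import *
import pickle
st=bot.observe(); f=bot.grab_frame("wrist"); g=bot.grab_frame("side"); pickle.dump((st,f,g),open("w4.pkl","wb"))
save("c4",np.hstack([cv2.resize(g["pixels"][140:290,210:360],(400,400)),cv2.resize(f["pixels"],(400,300),interpolation=cv2.INTER_AREA) if 0 else cv2.resize(f["pixels"][100:400,130:430],(400,400))]))
togo([.571,.0268,.09],0)
E
```

```text
shift units [0.01 0.01 2.31] turn units 15.731850071941262 q7 -0.807 yaw 1.259 pos [0.5706 0.0266 0.1593]
```

View pics/c4.png

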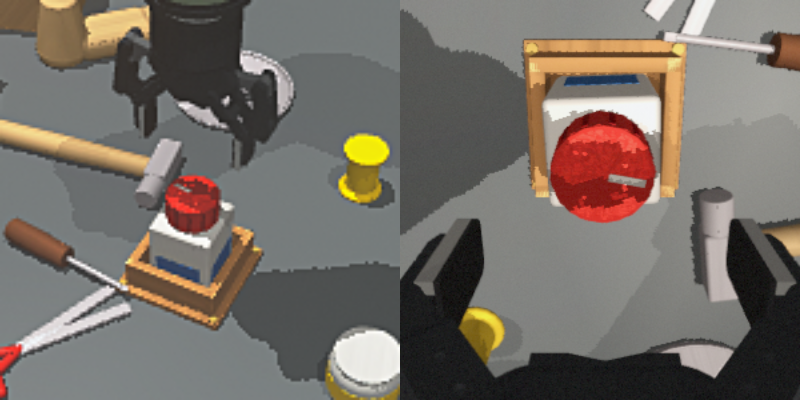

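The jar stands upright and seated in the holder. The cap is at about (603,167) in the right crop. I'll measure its centre and turn back before gripping.

```bash
python3 - <<'E'
from h import *
import pickle
st,f,g=pickle.load(open("w4.pkl","rb"))
for n,fr,box in(("wrist",f,(230,170,340,280)),("side",g,(262,200,300,235))):
    h,s,v=cv2.split(cv2.cvtColor(fr["pixels"],cv2.COLOR_RGB2HSV)); x0,y0,x1,y1=box
    m=np.zeros(h.shape,np.uint8); m[y0:y1,x0:x1]=((((h<8)|(h>172))&(s>120)&(v>150)))[y0:y1,x0:x1]
    c=cv2.convexHull(max(cv2.findContours(m,0,1)[0],key=cv2.contourArea)); e=cv2.fitEllipse(c)
    e2=[(e[0][0]-e[1][0]/2,e[0][1]),(e[0][0]+e[1][0]/2,e[0][1])]
    q=onplane(fr,e2,.115,st); print(n,e,onplane(fr,e[0],.115,st).round(4),np.linalg.norm(q[0]-q[1]))
E
```

```text
wrist ((282.3955078125, 219.4609375), (51.4565544128418, 77.62564849853516), 91.96533966064453) [[0.5741 0.0343 0.115 ]] 0.03266071421906091
side ((280.3983154296875, 214.1783905029297), (11.118765830993652, 18.632234573364258), 101.12483215332031) [[0.5738 0.0364 0.115 ]] 0.027695318690504206
```

{"op": "jog_arm", "data": {"motion": [[0,0,0,1,1],[0,0,0,1,1],[0,0,0,1,1],[0,0,0,1,1],[0,0,0,1,1],[0,0,0,1,1],[0,0,0,1,1],[0,0,0,1,1],[0,0,0,1,1],[0,0,0,1,1],[0,0,0,1,1],[0,0,0,1,1]]}}

```text
clock: 10.8
position: [0.5702, 0.0268, 0.1582]
tool_rot: [-3.141, 0.002, 0.296]
force: [-1.0, 0.4, -0.2]
grip_width: 0.0856
finger_force: 0.0
```

{"op": "jog_arm", "data": {"motion": [[0,0,0,1,1],[0,0,0,1,1],[0,0,0,1,1],[0,0,0,1,1],[0,0,0,1,1],[0,0,0,1,1],[0,0,0,0,1]]}}

```text
clock: 11.5
position: [0.5703, 0.0269, 0.1584]
tool_rot: [3.141, 0.002, -0.183]
force: [-0.1, 0.7, -0.4]
grip_width: 0.0855
finger_force: 0.0
```

```bash
python3 - <<'E'
from h import *
togo([.571,.0268,.09],0); print(bot.observe()["qpos"].round(2))
E
```

```text
shift units [ 0.03 -0.    2.28] turn units -2.2814857412274847 q7 -2.033 yaw -0.183 pos [0.5703 0.0269 0.1584]
[-0.    0.53 -0.21  1.8   0.14  0.82 -2.03]
```

```bash
python3 - <<'E'
from h import *
import pickle
st,f,g=pickle.load(open("w4.pkl","rb"))
p=onplane(f,[(282.3,229.8),(243.5,229.8),(321.5,229.8),(282,194),(282,266.5)],.115,st);print(p.round(4),np.linalg.norm(p[1]-p[2]),np.linalg.norm(p[3]-p[4]))
# side: top-face of cap in crop approx (194,188)
print(onplane(g,[(210+194*.375,140+189*.375)],.115))
print(onplane(g,[(210+192*.375,140+206*.375)],.1015))
E
```

```text
[[0.5718 0.0276 0.115 ]
 [0.5482 0.0353 0.115 ]
 [0.5958 0.0199 0.115 ]
 [0.579  0.0504 0.115 ]
 [0.5635 0.0025 0.115 ]] 0.050058994040887345 0.050335246950897375
[[0.56975411 0.02402972 0.115     ]]
[[0.57005084 0.03343353 0.1015    ]]
```

{"op": "jog_arm", "data": {"motion": [[0.05,-0.03,0,1,1],[0,0,0.6,1,1],[0,0,0.6,1,1],[0,0,0.6,0,1],[0,0,0.45,0,1],[0,0,0,0,1]]}}

```text
clock: 12.1
position: [0.5713, 0.0274, 0.0901]
tool_rot: [3.14, 0.003, -0.419]
force: [-0.5, -0.3, 0.9]
grip_width: 0.0856
finger_force: 0.0
```

{"op": "jog_arm", "data": {"motion": [[0,0,0,0,0.2],[0,0,0,0,0.2],[0,0,0,0,0.2],[0,0,0,0,0.2],[0,0,0,0,0.2],[0,0,0,0,0.2],[0,0,0,0,0.2]], "newtons": 30}}

```text
clock: 12.8
position: [0.5727, 0.027, 0.0928]
tool_rot: [3.142, -0.001, -0.422]
force: [-2.7, -4.3, 7.8]
grip_width: 0.0495
finger_force: 30.9
```

```bash
python3 - <<'E'
from h import *
togo([.5718,.0276,.09],0);s=bot.observe(); print(s["force"],s["moment"],s["finger_force"])
E
```

```text
shift units [-0.04 -0.01  0.09] turn units -5.270043391344226 q7 -2.255 yaw -0.422 pos [0.5727 0.027  0.0928]
[-2.71979542 -4.32510919  7.81775573] [-0.83508247  0.43905287  0.0157172 ] 30.94699147855863
```

{"op": "jog_arm", "data": {"motion": [[0,0,-0.03,-0.5,0.2],[0,0,-0.02,-1,0.2],[0,0,-0.0034,-1,0.2],[0,0,-0.0034,-1,0.2],[0,0,-0.0034,-1,0.2],[0,0,-0.0034,-1,0.2],[0,0,-0.0034,-1,0.2],[0,0,-0.0034,-1,0.2],[0,0,-0.0034,-1,0.2],[0,0,-0.0034,-1,0.2],[0,0,-0.0034,-1,0.2],[0,0,-0.0034,-1,0.2]]}}

```text
clock: 14.0
position: [0.5726, 0.0275, 0.0949]
tool_rot: [3.141, -0.001, 0.502]
force: [-0.1, -0.8, -0.9]
grip_width: 0.0493
finger_force: 31.2
```

{"op": "jog_arm", "data": {"motion": [[0,0,-0.0034,-1,0.2],[0,0,-0.0034,-1,0.2],[0,0,-0.0034,-1,0.2],[0,0,-0.0034,-1,0.2],[0,0,-0.0034,-1,0.2],[0,0,-0.0034,-1,0.2],[0,0,-0.0034,-1,0.2],[0,0,-0.0034,-1,0.2],[0,0,-0.0034,-1,0.2],[0,0,-0.0034,-1,0.2],[0,0,-0.0034,-1,0.2],[0,0,-0.0034,-1,0.2]]}}

```text
clock: 15.2
position: [0.5724, 0.0276, 0.0961]
tool_rot: [3.142, -0.0, 1.462]
force: [-0.6, 0.8, -0.7]
grip_width: 0.0497
finger_force: 31.3
```

```bash
python3 - <<'E'
from h import *
togo([.5718,.0276,.09],0);s=bot.observe(); print(s["force"],s["moment"],s["finger_force"],s["qpos"].round(2))
f=bot.grab_frame("side");save("c5",cv2.resize(f["pixels"][130:280,200:350],(500,500)))
E
```

```text
shift units [-0.   -0.02  0.2 ] turn units 18.27751381090783 q7 -0.728 yaw 1.462 pos [0.5724 0.0276 0.0961]
[-0.58543863  0.8485297  -0.71014485] [ 0.29227319  0.28586731 -0.03343513] 31.255155752878636 [ 0.28  0.69 -0.62  1.82  0.54  0.81 -0.73]
```

View pics/c5.png

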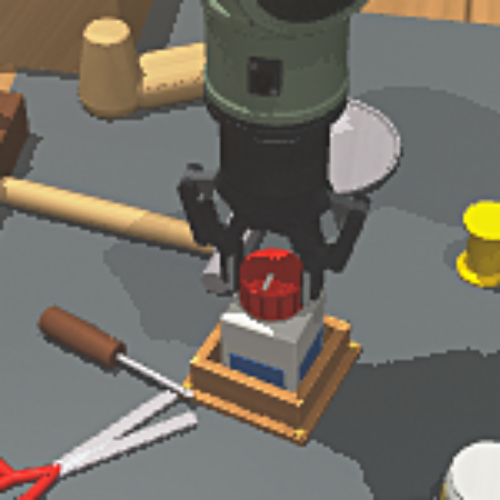

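The jar stays seated and the cap's stripe has turned with the fingers, with almost no pull. I'll continue the stroke.

{"op": "jog_arm", "data": {"motion": [[0,0,-0.0034,-1,0.2],[0,0,-0.0034,-1,0.2],[0,0,-0.0034,-1,0.2],[0,0,-0.0034,-1,0.2],[0,0,-0.0034,-1,0.2],[0,0,-0.0034,-1,0.2],[0,0,-0.0034,-1,0.2],[0,0,-0.0034,-1,0.2],[0,0,-0.0034,-1,0.2],[0,0,-0.0034,-1,0.2],[0,0,-0.0034,-1,0.2],[0,0,-0.0034,-1,0.2]]}}

```text
clock: 16.45
position: [0.5723, 0.0274, 0.0971]
tool_rot: [-3.141, -0.0, 2.42]
force: [-1.4, 0.4, -0.4]
grip_width: 0.0492
finger_force: 31.3
```

```bash
python3 - <<'E'
from h import *
s=bot.observe(); print(s["force"],s["moment"],s["tool_rot"],s["qpos"].round(2))
E
```

```text
[-1.4398499   0.43141738 -0.37708728] [-0.01250831  0.3108992  -0.05769999] [-3.14120350e+00 -5.61159811e-05  2.42027259e+00] [ 0.42  0.76 -0.85  1.82  0.72  0.91  0.09]
```

{"op": "jog_arm", "data": {"motion": [[0,0,-0.0034,-1,0.2],[0,0,-0.0034,-1,0.2],[0,0,-0.0034,-1,0.2],[0,0,-0.0034,-1,0.2],[0,0,-0.0034,-1,0.2],[0,0,-0.0034,-1,0.2],[0,0,-0.0034,-1,0.2],[0,0,-0.0034,-1,0.2],[0,0,-0.0034,-1,0.2],[0,0,-0.0034,-1,0.2],[0,0,-0.0034,-1,0.2],[0,0,-0.0034,-1,0.2]]}}

```text
clock: 17.65
position: [0.5723, 0.027, 0.0983]
tool_rot: [-3.141, -0.001, -2.903]
force: [-1.3, -1.9, -1.1]
grip_width: 0.0494
finger_force: 31.3
```

{"op": "jog_arm", "data": {"motion": [[0,0,-0.0034,-1,0.2],[0,0,-0.0034,-1,0.2],[0,0,-0.0034,-1,0.2],[0,0,-0.0034,-1,0.2],[0,0,-0.0034,-1,0.2],[0,0,-0.0034,-1,0.2],[0,0,-0.0034,-1,0.2],[0,0,-0.0034,-1,0.2]]}}

```text
clock: 18.45
position: [0.5723, 0.0269, 0.0991]
tool_rot: [-3.141, -0.001, -2.263]
force: [-2.5, -2.1, 1.9]
grip_width: 0.0497
finger_force: 31.5
```

```bash
python3 - <<'E'
from h import *
s=bot.observe(); print(s["force"],s["moment"],s["tool_rot"],s["qpos"].round(2))
E
```

```text
[-2.49867065 -2.10547391  1.93265381] [-0.51777905  0.35893432 -0.01463711] [-3.14134047e+00 -1.15293489e-03 -2.26326965e+00] [ 0.59  0.92 -1.16  1.81  0.95  1.11  1.52]
```

{"op": "jog_arm", "data": {"motion": [[0,0,-0.0034,-1,0.2],[0,0,-0.0034,-1,0.2],[0,0,-0.0034,-1,0.2],[0,0,-0.0034,-1,0.2],[0,0,-0.0034,-1,0.2],[0,0,-0.0034,-1,0.2],[0,0,-0.0034,-1,0.2],[0,0,0,0,0.2]]}}

```text
clock: 19.25
position: [0.5726, 0.0269, 0.0998]
tool_rot: [3.142, -0.001, -1.705]
force: [-0.7, -3.7, 2.8]
grip_width: 0.0497
finger_force: 31.6
```

{"op": "jog_arm", "data": {"motion": [[0,0,0,0,1],[0,0,0,0,1],[0,0,0,0,1],[0,0,-0.2,0,1],[0,0,0,1,1],[0,0,0,1,1],[0,0,0,1,1],[0,0,0,1,1],[0,0,0,1,1],[0,0,0,1,1],[0,0,0,1,1],[0,0,0,1,1]]}}

```text
clock: 20.45
position: [0.5725, 0.0276, 0.1063]
tool_rot: [-3.142, 0.0, -2.348]
force: [0.3, 0.4, 0.0]
grip_width: 0.0855
finger_force: 0.0
```

{"op": "jog_arm", "data": {"motion": [[0,0,0,1,1],[0,0,0,1,1],[0,0,0,1,1],[0,0,0,1,1],[0,0,0,1,1],[0,0,0,1,1],[0,0,0,1,1],[0,0,0,1,1],[0,0,0,1,1],[0,0,0,1,1],[0,0,0,1,1],[0,0,0,1,1]]}}

```text
clock: 21.65
position: [0.5726, 0.0277, 0.1063]
tool_rot: [3.141, 0.0, 2.975]
force: [-0.5, 1.2, 0.1]
grip_width: 0.0853
finger_force: 0.0
```

{"op": "jog_arm", "data": {"motion": [[0,0,0,1,1],[0,0,0,1,1],[0,0,0,1,1],[0,0,0,1,1],[0,0,0,1,1],[0,0,0,1,1],[0,0,0,1,1],[0,0,0,1,1],[0,0,0,1,1],[0,0,0,1,1],[0,0,0,1,1],[0,0,0,1,1]]}}

```text
clock: 22.85
position: [0.5726, 0.0278, 0.1063]
tool_rot: [3.141, -0.0, 2.015]
force: [-0.1, 0.4, -0.6]
grip_width: 0.0854
finger_force: 0.0
```

{"op": "jog_arm", "data": {"motion": [[0,0,0,1,1],[0,0,0,1,1],[0,0,0,1,1],[0,0,0,1,1],[0,0,0,1,1],[0,0,0,1,1],[0,0,0,1,1],[0,0,0,1,1],[0,0,0,1,1],[0,0,0,1,1],[0,0,0,1,1],[0,0,0,1,1]]}}

```text
clock: 24.05
position: [0.5726, 0.0279, 0.1063]
tool_rot: [3.141, -0.001, 1.055]
force: [0.5, 0.7, 0.1]
grip_width: 0.0852
finger_force: 0.0
```

```bash
python3 - <<'E'
from h import *
import pickle
togo([.572,.0272,.094],0);s=bot.observe(); print(s["force"],s["moment"],s["tool_rot"],s["qpos"].round(2))
f=bot.grab_frame("wrist"); g=bot.grab_frame("side"); pickle.dump((s,f,g),open("w6.pkl","wb"))
save("c6",np.hstack([cv2.resize(g["pixels"][140:290,210:360],(400,400)),cv2.resize(f["pixels"][100:400,130:430],(400,400))]))
E
```

```text
shift units [-0.03 -0.    0.41] turn units 13.189809491331077 q7 -1.061 yaw 1.055 pos [0.5726 0.0279 0.1063]
[0.53476246 0.68772187 0.05124296] [ 0.02863122 -0.06084789 -0.01906308] [ 3.14149428e+00 -7.15853057e-04  1.05518476e+00] [ 0.23  0.65 -0.54  1.82  0.45  0.79 -1.06]
```

View pics/c6.png

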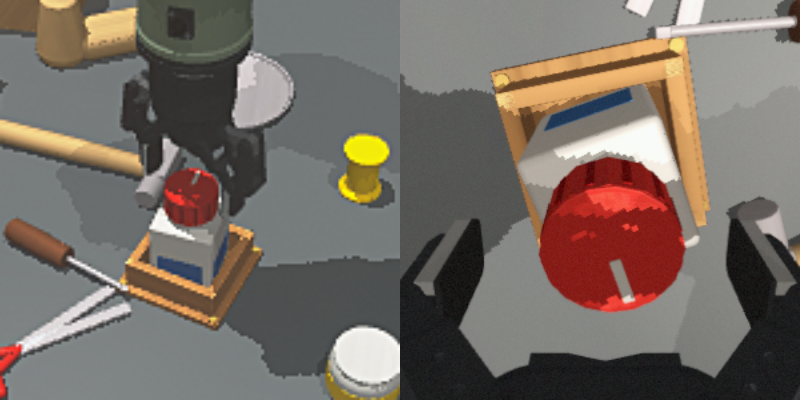

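The jar has turned slightly against the holder walls but is seated. The cap, at (612,235) in the crop, sits higher and between the fingers. I'll finish the return and take the second stroke.

{"op": "jog_arm", "data": {"motion": [[0,0,0,1,1],[0,0,0,1,1],[0,0,0,1,1],[0,0,0,1,1],[0,0,0,1,1],[0,0,0,1,1],[0,0,0,1,1],[0,0,0,1,1],[0,0,0,1,1],[0,0,0,1,1],[0,0,0,1,1],[0,0,0,1,1]]}}

```text
clock: 25.35
position: [0.5725, 0.0278, 0.106]
tool_rot: [-3.141, -0.0, 0.098]
force: [-0.4, -0.6, 0.3]
grip_width: 0.0855
finger_force: 0.0
```

{"op": "jog_arm", "data": {"motion": [[0,0,0,1,1],[0,0,0.1,1,1],[0,0,0.1,1,1],[0,0,0.1,1,1],[0,0,0,0,0.2],[0,0,0,0,0.2],[0,0,0,0,0.2],[0,0,0,0,0.2],[0,0,0,0,0.2],[0,0,0,0,0.2],[0,0,0,0,0.2]]}}

```text
clock: 26.45
position: [0.5725, 0.0272, 0.097]
tool_rot: [3.141, -0.0, -0.221]
force: [-1.7, -2.8, 6.3]
grip_width: 0.0491
finger_force: 34.4
```

{"op": "jog_arm", "data": {"motion": [[0,0,-0.03,-0.5,0.2],[0,0,-0.02,-1,0.2],[0,0,-0.0034,-1,0.2],[0,0,-0.0034,-1,0.2],[0,0,-0.0034,-1,0.2],[0,0,-0.0034,-1,0.2],[0,0,-0.0034,-1,0.2],[0,0,-0.0034,-1,0.2],[0,0,-0.0034,-1,0.2],[0,0,-0.0034,-1,0.2],[0,0,-0.0034,-1,0.2],[0,0,-0.0034,-1,0.2]]}}

```text
clock: 27.65
position: [0.5722, 0.0274, 0.0992]
tool_rot: [-3.141, 0.0, 0.702]
force: [-1.7, -2.8, 1.2]
grip_width: 0.0495
finger_force: 33.9
```

```bash
python3 - <<'E'
from h import *
s=bot.observe(); print(s["force"],s["moment"],s["tool_rot"],s["qpos"].round(2))
E
```

```text
[-1.68654173 -2.82414937  1.15975343] [-0.45092918  0.30699912 -0.08530917] [-3.14123897e+00  4.70463786e-04  7.02199599e-01] [ 0.16  0.65 -0.45  1.83  0.39  0.75 -1.36]
```

{"op": "jog_arm", "data": {"motion": [[0,0,-0.0034,-1,0.2],[0,0,-0.0034,-1,0.2],[0,0,-0.0034,-1,0.2],[0,0,-0.0034,-1,0.2],[0,0,-0.0034,-1,0.2],[0,0,-0.0034,-1,0.2],[0,0,-0.0034,-1,0.2],[0,0,-0.0034,-1,0.2],[0,0,-0.0034,-1,0.2],[0,0,-0.0034,-1,0.2],[0,0,-0.0034,-1,0.2],[0,0,-0.0034,-1,0.2]]}}

```text
clock: 28.85
position: [0.5727, 0.0271, 0.1007]
tool_rot: [3.141, 0.0, 1.662]
force: [1.8, -4.2, 3.4]
grip_width: 0.049
finger_force: 34.1
```

{"op": "jog_arm", "data": {"motion": [[0,0,-0.0034,-1,0.2],[0,0,-0.0034,-1,0.2],[0,0,-0.0034,-1,0.2],[0,0,-0.0034,-1,0.2],[0,0,-0.0034,-1,0.2],[0,0,-0.0034,-1,0.2],[0,0,-0.0034,-1,0.2],[0,0,-0.0034,-1,0.2],[0,0,-0.0034,-1,0.2],[0,0,-0.0034,-1,0.2],[0,0,-0.0034,-1,0.2],[0,0,-0.0034,-1,0.2]]}}

```text
clock: 30.05
position: [0.573, 0.0272, 0.102]
tool_rot: [3.141, 0.001, 2.622]
force: [2.7, -3.6, 4.0]
grip_width: 0.0494
finger_force: 34.1
```

{"op": "jog_arm", "data": {"motion": [[0,0,-0.0034,-1,0.2],[0,0,-0.0034,-1,0.2],[0,0,-0.0034,-1,0.2],[0,0,-0.0034,-1,0.2],[0,0,-0.0034,-1,0.2],[0,0,-0.0034,-1,0.2],[0,0,-0.0034,-1,0.2],[0,0,-0.0034,-1,0.2],[0,0,-0.0034,-1,0.2],[0,0,-0.0034,-1,0.2],[0,0,-0.0034,-1,0.2],[0,0,-0.0034,-1,0.2]]}}

```text
clock: 31.25
position: [0.5727, 0.0275, 0.1031]
tool_rot: [3.142, 0.0, -2.701]
force: [0.2, -1.9, 1.5]
grip_width: 0.0489
finger_force: 33.9
```

```bash
python3 - <<'E'
from h import *
s=bot.observe(); print(s["force"],s["moment"],s["tool_rot"],s["qpos"].round(2))
E
```

```text
[ 0.15374693 -1.869639    1.46776945] [-0.38757996 -0.11098589 -0.05551201] [ 3.14157099e+00  2.99513131e-04 -2.70127143e+00] [ 0.56  0.87 -1.1   1.81  0.9   1.06  1.12]
```

{"op": "jog_arm", "data": {"motion": [[0,0,-0.0034,-1,0.2],[0,0,-0.0034,-1,0.2],[0,0,-0.0034,-1,0.2],[0,0,-0.0034,-1,0.2],[0,0,-0.0034,-1,0.2],[0,0,-0.0034,-1,0.2],[0,0,-0.0034,-1,0.2],[0,0,-0.0034,-1,0.2],[0,0,-0.0034,-1,0.2],[0,0,-0.0034,-1,0.2],[0,0,-0.0034,-1,0.2],[0,0,-0.0034,-1,0.2]]}}

```text
clock: 32.45
position: [0.5726, 0.0275, 0.1041]
tool_rot: [3.141, 0.0, -1.741]
force: [-0.3, -1.1, -0.7]
grip_width: 0.049
finger_force: 33.7
```

{"op": "jog_arm", "data": {"motion": [[0,0,-0.05,-0.5,0.2],[0,0,-0.03,0,0.2],[0,0,0,0,0.2]]}}

```text
clock: 32.75
position: [0.5725, 0.0275, 0.1066]
tool_rot: [3.142, 0.0, -1.706]
force: [0.6, -1.3, -2.0]
grip_width: 0.0491
finger_force: 33.6
```

```bash
python3 - <<'E'
from h import *
s=bot.observe(); print(s["position"],s["force"],s["moment"],s["tool_rot"],s["qpos"].round(2))
E
```

```text
[0.57252159 0.02747543 0.10659945] [ 0.56363622 -1.27055225 -2.00610091] [-0.25770585 -0.12248705  0.01085452] [ 3.14152282e+00  2.32762976e-04 -1.70588932e+00] [ 0.63  0.97 -1.27  1.8   1.01  1.19  2.04]
```

{"op": "jog_arm", "data": {"motion": [[0,0,-0.05,0,0.2],[0,0,0,0,0.2],[0,0,0,0,0.2]]}}

```text
clock: 33.05
position: [0.5725, 0.0274, 0.1082]
tool_rot: [-3.141, -0.0, -1.705]
force: [1.4, -1.7, -1.4]
grip_width: 0.0493
finger_force: 33.7
```

{"op": "jog_arm", "data": {"motion": [[0,0,-0.05,0,0.2],[0,0,0,0,0.2],[0,0,0,0,0.2]]}}

```text
clock: 33.35
position: [0.5726, 0.0275, 0.1097]
tool_rot: [-3.141, 0.0, -1.705]
force: [-0.6, -1.7, 0.2]
grip_width: 0.0495
finger_force: 33.7
```

Raised 5 mm past the last turn with no weight felt, so the thread has let go. I'll lift.

{"op": "jog_arm", "data": {"motion": [[0,0,-0.2,0,0.2],[0,0,-0.2,0,0.2],[0,0,-0.3,0,0.2],[0,0,-0.3,0,0.2],[0,0,-0.5,0,0.2],[0,0,-0.5,0,0.2],[0,0,-0.3,0,0.2],[0,0,0,0,0.2]]}}

```text
clock: 34.15
position: [0.573, 0.0276, 0.1802]
tool_rot: [-3.14, 0.0, -1.705]
force: [0.2, 0.0, -1.3]
grip_width: 0.0493
finger_force: 33.7
```

```bash
python3 - <<'E'
from h import *
import pickle
f=bot.grab_frame("side"); s=bot.observe(); print(s["force"],s["qpos"].round(2)); togo([.5615,-.262,.12],-1.7)
w=bot.grab_frame("wrist")
save("c7",np.hstack([cv2.resize(f["pixels"][110:290,200:380],(400,400)),cv2.resize(w["pixels"],(400,400))]))
E
```

```text
[ 0.91924268 -0.51674993 -1.00770935] [ 0.66  0.89 -1.35  1.75  0.91  1.29  2.1 ]
shift units [ 9.61 -0.92  1.98] turn units -0.05909423526794799 q7 2.098 yaw -1.705 pos [0.5727 0.0273 0.1792]
```

View pics/c7.png

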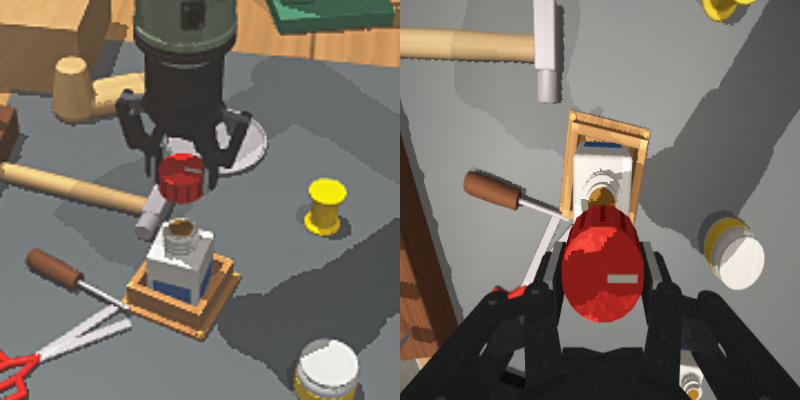

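The cap is clear of the neck, held level, and the jar stands open in the holder. I'll unwind the wrist a bit, then carry the cap to the dish.

{"op": "jog_arm", "data": {"motion": [[0,0,0,1,0.2],[0,0,0,1,0.2],[0,0,0,1,0.2],[0,0,0,1,0.2],[0,0,0,1,0.2],[0,0,0,1,0.2],[0,0,0,1,0.2],[0,0,0,1,0.2],[0,0,0,1,0.2],[0,0,0,1,0.2],[0,0,0,1,0.2],[0,0,0,0,0.2]]}}

```text
clock: 35.45
position: [0.5722, 0.0273, 0.1782]
tool_rot: [3.142, -0.001, -2.586]
force: [-0.5, -0.1, 0.1]
grip_width: 0.0491
finger_force: 33.7
```

```bash
python3 - <<'E'
from h import *
togo([.5615,-.262,.12],-2.6); print(bot.observe()["qpos"].round(2))
E
```

```text
shift units [ 5.39 -8.    1.94] turn units 0.1769351036911393 q7 1.307 yaw -2.586 pos [0.5722 0.0273 0.1782]
[ 0.6   0.78 -1.18  1.75  0.79  1.17  1.31]
```

{"op": "jog_arm", "data": {"motion": [[0.34,-0.5,0,0,0.2],[0.6,-0.9,0,0,0.2],[0.6,-0.9,0,0,0.2],[0.6,-0.9,0,0,0.2],[0.6,-0.9,0,0,0.2],[0.6,-0.9,0,0,0.2],[0.6,-0.9,0,0,0.2],[0.6,-0.9,0,0,0.2],[0.55,-0.8,0,0,0.2],[0.3,-0.4,0,0,0.2],[0,0,0,0,0.2]]}}

```text
clock: 36.55
position: [0.5615, -0.2636, 0.1779]
tool_rot: [3.141, -0.001, -2.586]
force: [-0.1, 1.7, -2.2]
grip_width: 0.0497
finger_force: 33.7
```

```bash
python3 - <<'E'
from h import *
togo([.5615,-.262,.012]); print(bot.observe()["qpos"].round(2))
E
```

```text
shift units [-0.03  0.04  5.53] turn units None q7 1.825 yaw -2.586 pos [ 0.5615 -0.2636  0.1779]
[ 1.04  0.85 -1.17  1.63  0.82  1.24  1.82]
```

{"op": "jog_arm", "data": {"motion": [[-0.03,0.04,0.4,0,0.2],[0,0,0.8,0,0.2],[0,0,0.8,0,0.2],[0,0,0.8,0,0.2],[0,0,0.8,0,0.2],[0,0,0.6,0,0.2],[0,0,0.4,0,0.2],[0,0,0.3,0,0.2],[0,0,0.2,0,0.2],[0,0,0.1,0,0.2],[0,0,0.1,0,0.2],[0,0,0,0,0.2]]}}

```text
clock: 37.75
position: [0.5623, -0.2603, 0.0197]
tool_rot: [-3.141, 0.0, -2.585]
force: [0.3, 0.3, -1.4]
grip_width: 0.0493
finger_force: 33.7
```

{"op": "jog_arm", "data": {"motion": [[0,0,0.05,0,0.2],[0,0,0.03,0,0.2],[0,0,0.03,0,0.2],[0,0,0,0,0.2]]}}

```text
clock: 38.15
position: [0.5622, -0.2602, 0.0163]
tool_rot: [3.142, 0.0, -2.584]
force: [0.3, -0.8, -0.5]
grip_width: 0.0494
finger_force: 33.7
```

Not yet touching, so I'll creep down.

{"op": "jog_arm", "data": {"motion": [[0,0,0.05,0,0.2],[0,0,0.05,0,0.2],[0,0,0.05,0,0.2],[0,0,0,0,0.2]]}}

```text
clock: 38.55
position: [0.5621, -0.2602, 0.0116]
tool_rot: [3.141, -0.0, -2.584]
force: [-1.0, 0.6, -0.4]
grip_width: 0.0495
finger_force: 33.7
```

{"op": "jog_arm", "data": {"motion": [[0,0,0.05,0,0.2],[0,0,0.04,0,0.2],[0,0,0,0,0.2]]}}

```text
clock: 38.85
position: [0.5622, -0.2602, 0.0089]
tool_rot: [3.141, -0.0, -2.584]
force: [0.3, 0.0, -1.0]
grip_width: 0.0496
finger_force: 33.7
```

{"op": "jog_arm", "data": {"motion": [[0,0,0.03,0,0.2],[0,0,0.03,0,0.2],[0,0,0,0,0.2]]}}

```text
clock: 39.15
position: [0.5623, -0.2602, 0.0077]
tool_rot: [-3.141, -0.0, -2.584]
force: [-3.0, 0.1, 6.2]
grip_width: 0.0494
finger_force: 34.4
```

{"op": "jog_arm", "data": {"motion": [[0,0,0,0,0.7],[0,0,0,0,0.8],[0,0,0,0,1],[0,0,0,0,1],[0,0,-0.2,0,1],[0,0,-0.5,0,1],[0,0,-1,0,1],[0,0,-1,0,1],[0,0,-1,0,1],[0,0,-1,0,1],[0,0,0,0,1],[0,0,0,0,1]]}}

```text
clock: 40.35
position: [0.5624, -0.2604, 0.1495]
tool_rot: [-3.14, 0.0, -2.584]
force: [-0.2, 0.1, -0.9]
grip_width: 0.0857
finger_force: 0.0
```

```bash
python3 - <<'E'
from h import *
st=bot.observe(); w=bot.grab_frame("wrist"); f=bot.grab_frame("side")
h,s,v=cv2.split(cv2.cvtColor(w["pixels"],cv2.COLOR_RGB2HSV))
m=(((h<8)|(h>172))&(s>120)&(v>80)).astype(np.uint8)
c=max(cv2.findContours(m,0,1)[0],key=cv2.contourArea);p,r=cv2.minEnclosingCircle(c);print(p,r,onplane(w,p,.02,st))
save("c8",np.hstack([cv2.resize(f["pixels"][120:280,200:360],(400,400)),cv2.resize(w["pixels"],(400,400))]))
E
```

```text
(284.0, 192.62295532226562) 31.412912368774414 [[ 0.5609139  -0.26088096  0.02      ]]
```

View pics/c8.png

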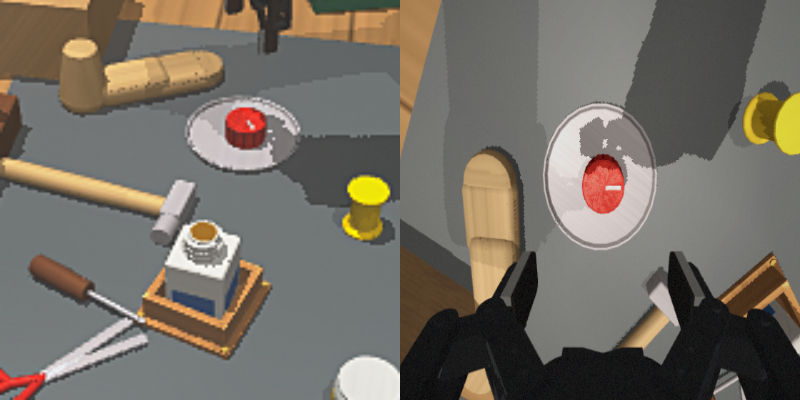

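The cap lies flat and right way up near the dish centre at (603,184), and the jar stands open and upright in the holder at (205,265). Nothing else has been disturbed, so I'm handing in.

```bash
python3 -c "
from workcell import bot
print(bot.job_done())"
```

```text
the job is handed in; nothing more can be done
None
```

I handed the job in at about 40 s: the last pictures show the jar upright and open in the holder and the cap flat, right way up, near the dish centre, with nothing else visibly moved; hand-in returned no verdict.

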